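# Reset the tripped breaker under the power station's push-latch hatch

### The job

The battery power station on the bench has tripped. Press the ribbed strip at the free edge of the yellow fuse hatch on its top once, lightly, so that the push latch lets go, take your fingers away and let the hatch spring up by itself; when you have seen that it stays open, push the red breaker button under it fully in and leave the hatch standing open. This is fingertip work: pick nothing up, do not push the hatch back down or force anything, and leave the power station and everything lying on and around it where it is.

Things in the scene. Friction and masses are not known exactly. Their poses are not given: they have to be found in the camera images.
- power_station: portable battery power station, a grey box 220 (x) by 300 (y) by 170 mm high, 6 to 9 kg, loose on rubber feet; sockets on both long sides, a carrying grip on each end (360 mm over the grips, which reach 150 mm up). Origin: centre of its underside, z up; the flat top deck is at z = 170 mm. Turned up to 0.4 rad either way.
- press_pad (a point): where to press: middle of the black ribbed strip (60 x 22 mm) on the yellow fuse hatch's upper face, 12 mm from its free edge; moves with the hatch. Hatch: 85 mm (station x) by 95 mm (station y), 8 mm thick; shut, its upper face is level, 16 mm above the deck, free edge towards station -y. Pressed down nearly 6 mm here (about 5 N, then a slightly springy stop) and let go, it springs open
- hatch_hinge (a point): middle of the hatch's hinge line, which runs along the station's x axis on the hatch's +y edge, 11 mm above the deck, 83 mm from press_pad; stays in place when the hatch opens
- hatch (a joint): hatch angle, rad: 0 shut and latched, -0.07 to -0.1 pressed down on its stop (the latch lets go beyond -0.055), growing as it opens, 2.2 fully open, leaning back over the hinge. Its free edge sweeps an arc of 95 mm radius, so fingers left above it are in its way; left free it is past 1.7 in about 1.5 s, fully open in 2.5 s, and stays there; pushed shut it latches again
- breaker_top (a point): middle of the flat top of the red push-to-reset button, 16 mm across, upright in the bay under the hatch, 47 mm from the hinge line towards the free edge; hidden until the hatch is open. Tripped, its top is 2 mm above the deck; fully in, 4 mm below it. Bay opening 78 (station x) by 88 mm; all else within 30 mm of the button's axis lies 12 mm or more below the deck
- breaker (a joint): how far the red button has been pushed in, in m: 0 to 0.001 at the start (tripped, standing out), 0.006 fully in (a solid stop). It takes about 3 N and stays where it is left; reset when pushed fully in.
- tape_roll: roll of masking tape lying on the top deck on the other side of the hinge, 90 mm across, 25 mm high, origin under its centre; leave alone
- fuse_tin: flat tin of spare fuses, 45 by 70 by 13 mm, on the top deck beside the hatch, origin under its centre; leave alone
- screwdriver: red-handled screwdriver lying on the bench, 200 mm long, 26 mm thick, along its own x; leave alone
- wrench: steel wrench lying on the bench, 160 mm long, 8 mm thick, along its own x; leave alone
- spray_can: blue and white spray can standing on the bench, 66 mm across, 188 mm high, origin under its centre; leave alone
- screw_jar: amber jar with steel cap, 64 mm across, 75 mm high, origin under its centre; leave alone
- drill_battery: black drill battery, 75 by 115 by 63 mm, origin under its centre; leave alone

How it is judged:
By the outcome, as a careful person would: the job done as asked, in the order asked, and still so for the second after the job is handed in, with the robot touching nothing.
It also fails if it takes over 40 s, if anything falls off the work surface, if the arm or the gripper's body presses on something with over 40 N, if the wrist force passes 120 N, or if a joint passes its speed limit or range.

### The arm

A 6-joint arm with a two-finger parallel gripper is mounted at the origin on the work surface. World frame = base frame: x ahead of the robot, y to its left, z up, the work surface at z = 0. Lengths are in mm, angles in rad, forces in N, time in s.
With the tool pointing down it reaches from about 400 to 825 mm from the base axis. Payload 7 kg.
Tool frame: the origin (TCP) lies on the mounting face of the last link; the fingertips stand 178 mm ahead of it and the grasp point (between the pads) lies 159 mm ahead of it; x points along the fingers, y is the direction in which the jaws open and shut, and the axes are right-handed (so a half turn about x gives the same grasp; the last joint's range is limited). The gripper opens to 88 mm and grips with 3 to 60 N. Pads are 19 mm wide; open, the fingers measure 130 mm over their backs; the gripper's body (78 mm by 193 mm) begins 47 mm behind the grasp point.
Start: joints at [1.617, 0.359, 0.012, 0, -1.224, -0.288], TCP at [161.64, 655.339, 404.661] pointing down, gripper open.
Joint ranges: [-3.07, 3.07], [-1.43, 2.12], [-1.02, 1.25], [-3.03, 1.67], [-3.05, -0], [-3.03, 3.03]. Speed limits (rad/s): [2.39, 2.39, 3.01, 3.14, 3.14, 3.14].

### API

Orientations are given as [roll, pitch, yaw] about the fixed x, y, z axes, in that order (R = Rz(yaw) Ry(pitch) Rx(roll)).
In Python, from workcell import env, viewer, order, cut_out gives the robot as it stands.
- The arm moves only by the tool apply_moves, never from a script. Its arguments are lists of equal length, an entry for each row: "claw": the opening in per cent of the stroke, from 0 (shut) to 100 (fully open); "travel": the shift along the world's x, y, z in units of 40 mm (1.0 is 40 mm), a list of three; "spin": the turn about the world's z in units of 5 degrees (1.0 is 5 degrees). In form: {"claw": [claw, ...], "travel": [[dx, dy, dz], ...], "spin": [spin, ...]}. A call has 1 to 8 rows; each row is the pose to reach, as a shift and turn from the pose commanded when the call began; what a row does not reach only later rows make up. A row lasts 1/12 s, in which the tool goes at most 41.7 mm and 7.16 degrees, less where a joint would pass 70% of its speed; a pose out of reach is approached as far as the arm can. A call with a gripper value outside its range is refused whole. The fingers move at their own pace and stop on an object; "newtons" is the grip in N (left out, the last holds). Time passes only in rows, so rows that repeat a pose let the fingers close. It gives the time, the measured TCP pose, the force and the opening at its end, in the units of the state.
- env.get_obs(): the state, without advancing time (a new reading comes with each control period).
- viewer.snapshot(name): name is "scene" or "top" or "wrist"; returns a dict with "image" (400x640x3 uint8, red, green, blue), "z_map" (400x640 float32, mm along the optical axis (not along the pixel's ray), 0 where there is no reading), "K" (3x3 intrinsics, pixels), "origin" and "orientation" of the camera in the world; the wrist camera has in their place "tool_from_camera" (4x4, takes a point from camera to tool coordinates, whose origin is the TCP and whose axes are the tool frame's). Camera axes: x right, y up, looking along -z (the intrinsics and any distortion apply to the point x, -y, -z); pixel columns grow to the right and rows downward; lengths in mm; the calibration is good to about 2 mm. A picture is of the moment at which its call begins: read the wrist's pose just before it.
- order.close_job(): hands the job in, once; it reports no verdict.
Trained networks look in a picture, given as the dict that the camera call returned (one of the last four; its "shot" number tells which), for a name from the list of things; names that differ only in an ending like _2 or _b are one class to them, and where a whole thing is asked for, a point or a joint stands for the part that bears it (a point fixed in the world has none). Each returns a list of dicts, best first, with "score" (0 to 1); they miss things now and then, are a little off and sometimes report something else, mostly with a low value. They report only what shows in the picture. A call takes as long as a camera call.
- cut_out(target, picture): "mask" (400x640 bool, what is visible of it) and "extent" ([left, top, right, bottom] in pixels, round what is visible of it).
The state is a dict: "clock": time; "joint_positions": joint angles; "qvel": joint speeds; "effort": joint torques, N m; "eef_pos": TCP position; "tcp_rot": TCP orientation; "force": force on the tool from outside, world axes, zero at the start; "moment": the same for the moment, N m; "gripper_width": finger opening in mm.
Only numpy, scipy, OpenCV 4.12 (cv2) and the standard library are available. Lean on these libraries where they do the work, as an engineer would, in place of code of your own. Each camera call takes 0.05 s, during which the arm holds its last target.

## Working session

There is one attempt and no reset: what is moved stays moved. The work goes in short steps, Python scripts to look and compute and a tool call to move; the robot and the scene stay as the last step left them, time stands still between calls to the robot, and variables do not carry over. Pictures are saved under pics/ and viewed, and the job is handed in when it is done.

Besides the shell and the picture viewer there is one more tool, called after "Emit:" by a JSON object that holds its "method" and its "body", one argument or row to a line. apply_moves: Moves the arm, as the interface text tells. Its arguments: {"type":"object","properties":{"claw":{"type":"array","items":{"type":"number"}},"travel":{"type":"array","items":{"type":"array","items":{"type":"number"}}},"spin":{"type":"array","items":{"type":"number"}},"newtons":{"type":"number"}},"required":["claw","travel","spin"]}

```bash
ls; mkdir -p pics
cat > h.py <<'E'
import numpy as np, cv2
from workcell import env, viewer, order, cut_out
def save(p,n): cv2.imwrite(f'pics/{n}.png',p['image'][:,:,::-1])
def Rq(o):
    from scipy.spatial.transform import Rotation as R
    o=np.array(o,float)
    if o.shape==(3,3): return o
    if o.size==4: return R.from_quat(o).as_matrix()
    return R.from_euler('xyz',o).as_matrix()
def world(p,uv,z=None):
    """pixels Nx2 -> world; z: depths (default zmap)"""
    uv=np.atleast_2d(uv).astype(float);K=np.array(p['K'])
    if z is None: z=p['z_map'][uv[:,1].astype(int),uv[:,0].astype(int)]
    d=cv2.undistortPoints(uv.reshape(-1,1,2),K,np.array(p['distortion']) if 'distortion' in p else None).reshape(-1,2)
    c=np.c_[d[:,0]*z,-d[:,1]*z,-z]
    if 'origin' in p: return c@Rq(p['orientation']).T+np.array(p['origin'])
    T=np.array(p['tool_from_camera']); t=c@T[:3,:3].T+T[:3,3]
    return t@Rq(p['tcp_rot']).T+np.array(p['eef_pos'])
def snap(n):
    o=env.get_obs(); p=viewer.snapshot(n)
    p['tcp_rot']=o['tcp_rot'];p['eef_pos']=o['eef_pos'];return p
E
python3 - <<'E'
from h import *
print(env.get_obs())
for n in ['scene','top','wrist']:
    p=snap(n); save(p,n+'0'); print({k:(v if np.size(v)<20 else np.shape(v)) for k,v in p.items()})
    np.savez(f'{n}0.npz',**{k:v for k,v in p.items() if v is not None})
    for t in ['power_station','press_pad','fuse_tin','tape_roll']:
        try: print(n,t,[(round(float(r['score']),2),r['extent']) for r in cut_out(t,p)][:3])
        except Exception as e: print(t,e)
E
```

```text
pics
{'clock': 0.0, 'joint_positions': array([ 1.61711697e+00,  3.59415301e-01,  1.10417895e-02, -3.12213974e-04,
       -1.22410527e+00, -2.88064004e-01]), 'qvel': array([-0.00156669, -0.00073716, -0.00010755,  0.00117257,  0.00102867,
        0.00044792]), 'effort': array([ 8.90422180e-04, -5.82717454e+01,  2.93053311e+01,  6.99704066e+00,
        7.08638050e-03, -1.61672356e-04]), 'eef_pos': array([161.57718849, 655.1777099 , 403.70346446]), 'tcp_rot': array([ 1.68617624,  1.56908845, -1.69726611]), 'force': array([-0.36472088, -0.61242029, -0.2982528 ]), 'moment': array([-0.01500065,  0.01196716, -0.03046254]), 'gripper_width': 88.04449122228603}
{'image': (400, 640, 3), 'z_map': (400, 640), 'K': array([[391.92182264,   0.        , 317.10872048],
       [  0.        , 391.92182264, 193.28840631],
       [  0.        ,   0.        ,   1.        ]]), 'origin': array([1127.68933903,  -38.2339922 , 1100.10890525]), 'orientation': array([ 0.52144572, -0.01098273,  1.42739752]), 'shot': 1, 'tcp_rot': array([ 1.68617624,  1.56908845, -1.69726611]), 'eef_pos': array([161.57718849, 655.17
[... 1233 characters left out ...]
       , 316.75515293],
       [  0.        , 319.46405869, 202.85037256],
       [  0.        ,   0.        ,   1.        ]]), 'tool_from_camera': array([[-2.60756286e-04,  3.09519025e-01, -9.50893214e-01,
         1.78585556e+01],
       [ 9.99999679e-01, -6.39318419e-04, -4.82322735e-04,
         1.09112728e-01],
       [-7.57211609e-04, -9.50893035e-01, -3.09518759e-01,
        -8.36494603e+01],
       [ 0.00000000e+00,  0.00000000e+00,  0.00000000e+00,
         1.00000000e+00]]), 'shot': 3, 'tcp_rot': array([ 1.9266472 ,  1.57071775, -1.4567505 ]), 'eef_pos': array([161.64569811, 655.33673721, 404.6210762 ])}
wrist power_station []
wrist press_pad []
wrist fuse_tin []
wrist tape_roll []
```

View pics/scene0.png

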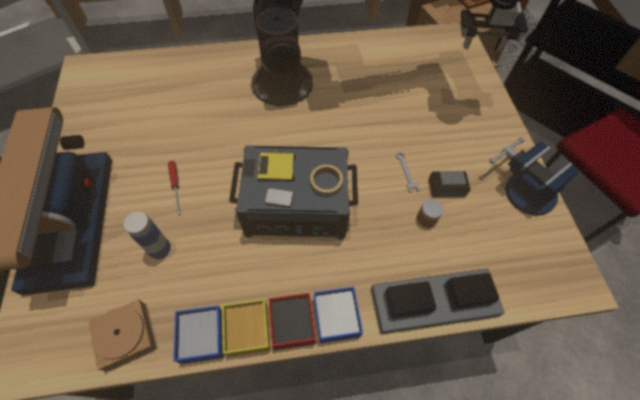

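View pics/top0.png

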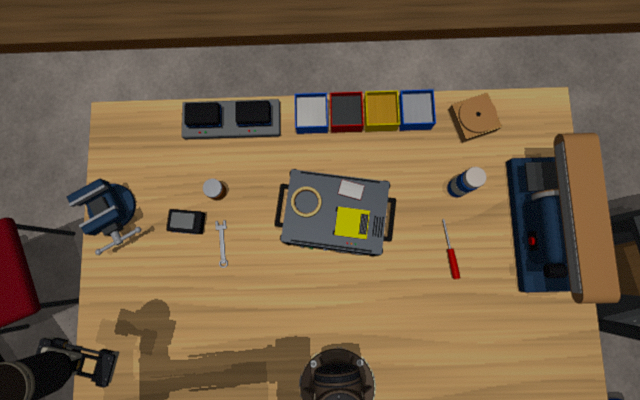

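Run:
```python
from h import *
p=dict(np.load('top0.npz')); im=p['image']
c=cv2.resize(im[160:270,265:405],None,fx=5,fy=5,interpolation=cv2.INTER_CUBIC)
cv2.imwrite('pics/topz.png',c[:,:,::-1])
s=dict(np.load('scene0.npz'));c=cv2.resize(s['image'][135:250,225:365],None,fx=5,fy=5,interpolation=cv2.INTER_CUBIC)
cv2.imwrite('pics/scz.png',c[:,:,::-1])
for n,q in (('top',p),('scene',s)):
    hsv=cv2.cvtColor(q['image'],cv2.COLOR_RGB2HSV)
    m=cv2.inRange(hsv,(25,180,120),(33,255,255)); 
    m2=np.zeros_like(m); 
    b=(160,270,320,385) if n=='top' else (145,190,250,305)
    m2[b[0]:b[1],b[2]:b[3]]=m[b[0]:b[1],b[2]:b[3]]
    v,u=np.nonzero(m2); w=world(q,np.c_[u,v]+0.0)
    print(n,len(u),u.min(),u.max(),v.min(),v.max(),np.median(w,0),w.min(0),w.max(0))
    # deck plane points
    b=(170,256,278,392) if n=='top' else (145,245,230,358)
    V,U=np.mgrid[b[0]:b[1],b[2]:b[3]]; W=world(q,np.c_[U.ravel(),V.ravel()])
    k=(abs(W[:,2]-170)<7); r=cv2.minAreaRect(W[k,:2].astype(np.float32)); print(n,k.sum(),np.median(W[k],0),r)
```

```text
top 758 334 369 207 238 [504.84209259 -46.40923957 185.26451845] [ 381.16438854 -106.27348962  164.34303973] [ 550.26452132   27.74752245 1375.61543286]
top 5700 [543.72890478  12.59197689 169.26546651] ((540.4098510742188, -6.0664215087890625), (305.5544128417969, 222.59776306152344), 80.83433532714844)Traceback (most recent call last):
  File "<stdin>", line 13, in <module>
  File "h.py", line 14, in world
    d=cv2.undistortPoints(uv.reshape(-1,1,2),K,np.array(p['distortion']) if 'distortion' in p else None).reshape(-1,2)
      ~~~~~~~~~~~~~~~~~~~^^^^^^^^^^^^^^^^^^^^^^^^^^^^^^^^^^^^^^^^^^^^^^^^^^^^^^^^^^^^^^^^^^^^^^^^^^^^^^^
cv2.error: OpenCV(4.12.0) /io/opencv/modules/calib3d/src/undistort.dispatch.cpp:347: error: (-215:Assertion failed) CV_IS_MAT(_src) && CV_IS_MAT(_dst) && (_src->rows == 1 || _src->cols == 1) && (_dst->rows == 1 || _dst->cols == 1) && _src->cols + _src->rows - 1 == _dst->rows + _dst->cols - 1 && (CV_MAT_TYPE(_src->type) == CV_32FC2 || CV_MAT_TYPE(_src->type) == CV_64FC2) && (CV_MAT_TYPE(_dst->type) == CV_32FC2 || CV_MAT_TYPE(_dst->type) == CV_64FC2) in function 'cvUndistortPointsInternal'
```

View pics/topz.png

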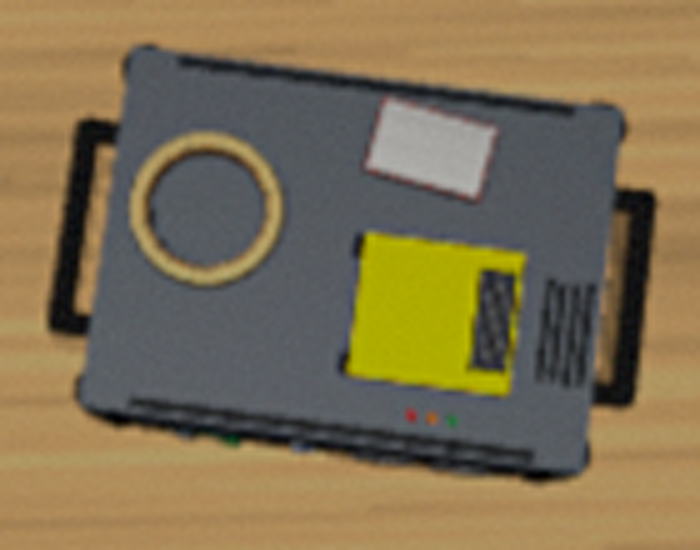

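View pics/scz.png

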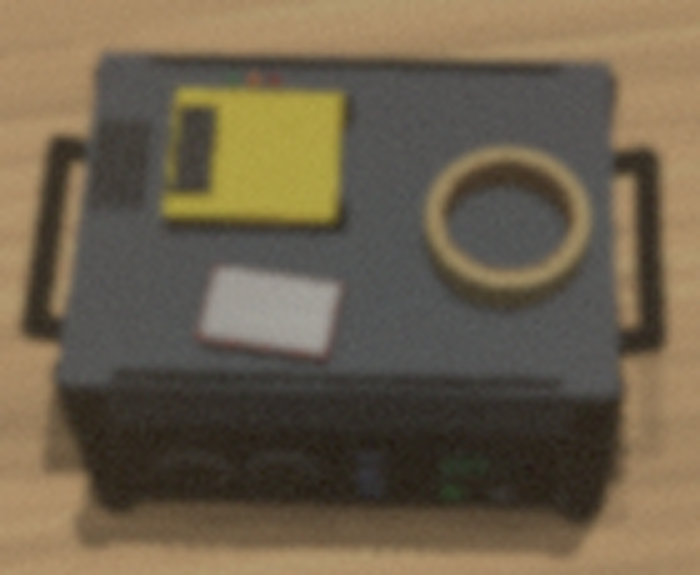

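```bash
cat >> h.py <<'E'
def ray(p,uv,zw):
    a=world(p,uv,np.ones(len(np.atleast_2d(uv)))*500); b=world(p,uv,np.ones(len(np.atleast_2d(uv)))*1000)
    t=(zw-a[:,2])/(b[:,2]-a[:,2]); return a+t[:,None]*(b-a)
E
python3 - <<'E'
from h import *
p=dict(np.load('top0.npz'));s=dict(np.load('scene0.npz'))
f=lambda L,u,v:(np.array(L,float)+.5)/5-.5+np.array([u,v])
T=f([[493,322],[370,235],[345,376],[511,394],[525,254]],265,160)
S=f([[192,149],[345,92],[342,220],[165,218],[178,90]],225,135)
for n,q,uv in (('top',p,T),('sc',s,S)):
    w=ray(q,uv,186.); print(n,w.round(1).tolist()); print(' depth',world(q,uv.round())[:,2].round(1))
    b=(170,256,278,392) if n=='top' else (145,245,230,358)
    V,U=np.mgrid[b[0]:b[1],b[2]:b[3]]; W=world(q,np.c_[U.ravel(),V.ravel()].astype(float))
    k=(abs(W[:,2]-170)<7); print(n,np.median(W[k],0),cv2.minAreaRect(W[k,:2].astype(np.float32)))
o=env.get_obs();print(Rq(o['tcp_rot']).round(3),o['clock'],o['joint_positions'].round(3))
E
```

```text
top [[497.9, -87.4, 186.0], [551.2, -17.3, 186.0], [468.7, -0.0, 186.0], [455.6, -96.1, 186.0], [537.4, -107.9, 186.0]]
 depth [186.2 188.4 184.5 169.  171.7]
top [543.72890478  12.59197689 169.26546651] ((540.4098510742188, -6.0664215087890625), (305.5544128417969, 222.59776306152344), 80.83433532714844)
sc [[496.2, -90.2, 186.0], [468.8, -0.8, 186.0], [554.2, -12.2, 186.0], [539.7, -108.3, 186.0], [454.5, -95.1, 186.0]]
 depth [189.3 168.5 182.4 184.4 171.5]
sc [558.93480737   8.43264915 170.21290825] ((543.0288696289062, -7.8905792236328125), (306.54351806640625, 226.53973388671875), 81.01461791992188)
[[ 0.    -0.239 -0.971]
 [ 0.    -0.971  0.239]
 [-1.    -0.     0.   ]] 0.75 [ 1.617  0.359  0.012  0.    -1.224 -0.288]
```

Emit:
{"method": "apply_moves", "body": {
  "claw": [0,0,0,0,0,0,0,0],
  "travel": [
    [7.2,-10.1,1],
    [7.2,-10.1,1],
    [7.2,-10.1,1],
    [7.2,-10.1,1],
    [7.2,-10.1,1],
    [7.2,-10.1,1],
    [7.2,-10.1,1],
    [7.2,-10.1,1]
  ],
  "spin": [-10,-10,-10,-10,-10,-10,-10,-10],
  "newtons": 10
}}

```text
clock: 1.42
eef_pos: [355.1, 382.8, 432.0]
tcp_rot: [-0.871, 1.57, 1.148]
force: [1.1, 0.1, -0.5]
gripper_width: 39.8
```

Emit:
{"method": "apply_moves", "body": {
  "claw": [0,0,0,0,0,0,0,0],
  "travel": [
    [3.6,-11.85,0.5],
    [3.6,-11.85,0.5],
    [3.6,-11.85,0.5],
    [3.6,-11.85,0.5],
    [3.6,-11.85,0.5],
    [3.6,-11.85,0.5],
    [3.6,-11.85,0.5],
    [3.6,-11.85,0.5]
  ],
  "spin": [-7,-7,-7,-7,-7,-7,-7,-7]
}}

```text
clock: 2.08
eef_pos: [451.1, 64.0, 445.6]
tcp_rot: [-0.87, 1.569, 0.547]
force: [1.6, 1.3, 0.1]
gripper_width: 0.4
```

Run:
```python
from h import *
o=env.get_obs();print(o)
print(Rq(o['tcp_rot']).round(3))
```

```text
{'clock': 2.0833, 'joint_positions': array([ 5.75444416e-01, -4.01629405e-02, -3.79556101e-01,  4.99182613e-05,
       -1.22976255e+00, -7.29509387e-01]), 'qvel': array([-1.15234221,  0.10412978,  0.14038812,  0.00445469, -0.03645519,
        1.1457368 ]), 'effort': array([  7.05032498, -28.71964753,  27.93099582,   6.81286231,
        -0.17746688,  -2.01151751]), 'eef_pos': array([451.14798361,  64.01902543, 445.643792  ]), 'tcp_rot': array([-0.86997006,  1.56915504,  0.54677795]), 'force': array([1.57819509, 1.31311581, 0.08555902]), 'moment': array([ 0.13211366, -0.24381528,  0.01916821]), 'gripper_width': 0.44486234604211355}
[[ 0.001 -0.988  0.153]
 [ 0.001  0.153  0.988]
 [-1.    -0.001  0.001]]
```

Emit:
{"method": "apply_moves", "body": {
  "claw": [0,0,0,0,0,0],
  "travel": [
    [1.2,-3.85,0],
    [1.2,-3.85,0],
    [1.2,-3.85,0],
    [1.2,-3.85,0],
    [1.2,-3.85,0],
    [1.2,-3.85,0]
  ],
  "spin": [0,0,0,0,0,0]
}}

```text
clock: 2.58
eef_pos: [499.4, -89.9, 444.5]
tcp_rot: [1.93, 1.57, -2.941]
force: [-1.0, 0.4, 0.2]
gripper_width: 0.7
```

Run:
```python
from h import *
p=snap('wrist');save(p,'w1');np.savez('w1.npz',**{k:v for k,v in p.items()})
print(p['eef_pos'],p['tcp_rot'],env.get_obs()['force'])
print([(r['score'],r['extent']) for r in cut_out('press_pad',p)])
```

```text
[499.43207331 -89.88439297 444.52681565] [ 1.92987813  1.57003909 -2.94130822] [ 0.17598541 -0.20869253  0.18610427]
[(0.87, [264.1, 189.9, 372.8, 257.3])]
```

View pics/w1.png

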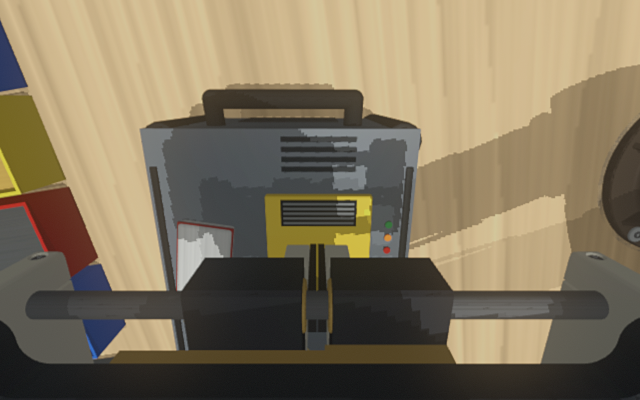

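Run:
```python
from h import *
p=dict(np.load('w1.npz'))
uv=[[318.5,213],[281,200],[356,200],[356,226],[281,226],[265,195],[372,195]]
print(ray(p,uv,186.).round(1).tolist(), world(p,np.array(uv,float))[:,2].round(1))
# tips
print(world(p,np.array([[318.,246]]),np.array([444.-266-0])).round(1), p['z_map'][[260,246,250],[300,300,318]])
p2=np.load('w1.npz')['image'];cv2.imwrite('pics/w1z.png',cv2.resize(p2[180:300,250:390],None,fx=5,fy=5)[:,:,::-1])
```

```text
[[497.4, -87.2, 186.0], [525.0, -102.7, 186.0], [466.5, -93.3, 186.0], [469.1, -71.4, 186.0], [529.2, -81.0, 186.0], [536.6, -108.7, 186.0], [453.6, -95.5, 186.0]] [190.3 189.2 188.  187.9 187.6 186.1 170.3]
[[496.8 -96.1 264.8]] [ 95.153   166.08865 166.89282]
```

View pics/w1z.png

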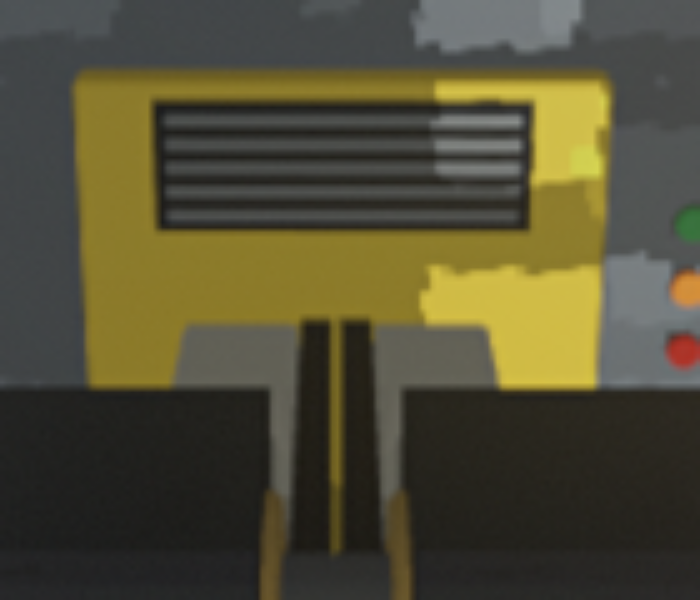

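Emit:
{"method": "apply_moves", "body": {
  "claw": [0,0,0,0,0,0],
  "travel": [
    [-0.05,0.04,-1],
    [-0.05,0.04,-1.7],
    [-0.05,0.04,-1.8],
    [-0.05,0.04,-1.8],
    [-0.05,0.04,-1.8],
    [-0.05,0.04,-1.8]
  ],
  "spin": [0,0,0,0,0,0]
}}

```text
clock: 3.18
eef_pos: [498.1, -85.7, 375.0]
tcp_rot: [-1.424, 1.568, -0.007]
force: [0.1, 0.2, 0.5]
gripper_width: 0.5
```

Run:
```python
from h import *
p=snap('wrist');save(p,'w2')
print(p['eef_pos'],env.get_obs()['force'])
```

```text
[498.11417591 -85.6851234  374.9644    ] [ 0.15540813 -0.52627611 -0.09042485]
```

View pics/w2.png

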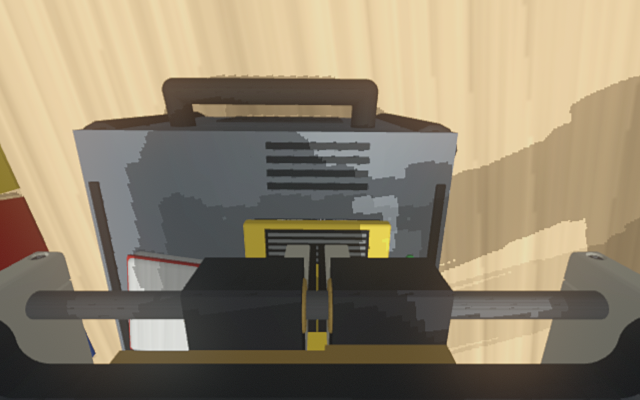

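Emit:
{"method": "apply_moves", "body": {
  "claw": [0,0,0,0],
  "travel": [
    [0,-0.06,-0.15],
    [0,-0.06,-0.2],
    [0,-0.06,-0.25],
    [0,-0.06,-0.25]
  ],
  "spin": [0,0,0,0]
}}

```text
clock: 3.57
eef_pos: [497.4, -88.9, 362.9]
tcp_rot: [-2.159, 1.571, -0.743]
force: [0.1, -0.3, 3.6]
gripper_width: 0.3
```

Emit:
{"method": "apply_moves", "body": {
  "claw": [0,0],
  "travel": [
    [0,0,-0.05],
    [0,0,-0.05]
  ],
  "spin": [0,0]
}}

```text
clock: 3.73
eef_pos: [497.4, -88.8, 361.0]
tcp_rot: [-2.35, 1.57, -0.934]
force: [-0.0, -0.4, 3.0]
gripper_width: 0.7
```

Emit:
{"method": "apply_moves", "body": {
  "claw": [0,0],
  "travel": [
    [0,0,-0.04],
    [0,0,-0.04]
  ],
  "spin": [0,0]
}}

```text
clock: 3.9
eef_pos: [497.4, -88.8, 359.3]
tcp_rot: [-2.533, 1.57, -1.117]
force: [-0.5, -1.0, 3.3]
gripper_width: 0.7
```

Emit:
{"method": "apply_moves", "body": {
  "claw": [0,0],
  "travel": [
    [0,0,-0.03],
    [0,0,-0.03]
  ],
  "spin": [0,0]
}}

```text
clock: 4.07
eef_pos: [497.4, -88.8, 358.1]
tcp_rot: [-2.481, 1.571, -1.064]
force: [-0.3, -2.1, 4.6]
gripper_width: 0.3
```

Emit:
{"method": "apply_moves", "body": {
  "claw": [0,0],
  "travel": [
    [0,0,-0.03],
    [0,0,-0.03]
  ],
  "spin": [0,0]
}}

```text
clock: 4.23
eef_pos: [497.4, -88.8, 357.1]
tcp_rot: [-2.089, 1.57, -0.673]
force: [-2.1, -1.8, 7.1]
gripper_width: 0.3
```

Emit:
{"method": "apply_moves", "body": {
  "claw": [0,0,0,0,0,0,0,0],
  "travel": [
    [0,0,1],
    [-0.1,-0.6,2],
    [-0.2,-1.2,2.8],
    [-0.3,-2,3.5],
    [-0.3,-2,4],
    [-0.3,-2,4],
    [-0.3,-2,4],
    [-0.3,-2,4]
  ],
  "spin": [0,0,0,0,0,0,0,0]
}}

```text
clock: 4.9
eef_pos: [485.2, -168.4, 515.8]
tcp_rot: [1.042, 1.569, 2.458]
force: [0.0, 0.0, -0.3]
gripper_width: 0.4
```

Emit:
{"method": "apply_moves", "body": {
  "claw": [0,0,0,0,0,0,0,0],
  "travel": [
    [0,0,0],
    [0,0,0],
    [0,0,0],
    [0,0,0],
    [0,0,0],
    [0,0,0],
    [0,0,0],
    [0,0,0]
  ],
  "spin": [0,0,0,0,0,0,0,0]
}}

```text
clock: 5.57
eef_pos: [485.3, -168.7, 516.9]
tcp_rot: [0.747, 1.571, 2.163]
force: [0.1, -0.0, -0.5]
gripper_width: 0.3
```

Run:
```python
from h import *
p=snap('wrist');save(p,'w3')
p=snap('scene');save(p,'s3');cv2.imwrite('pics/s3z.png',cv2.resize(p['image'][100:250,225:365],None,fx=4,fy=4)[:,:,::-1])
```

```text
(no output)
```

View pics/w3.png

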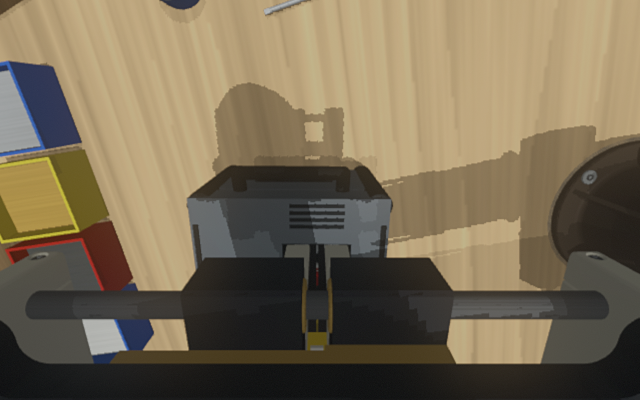

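View pics/s3z.png

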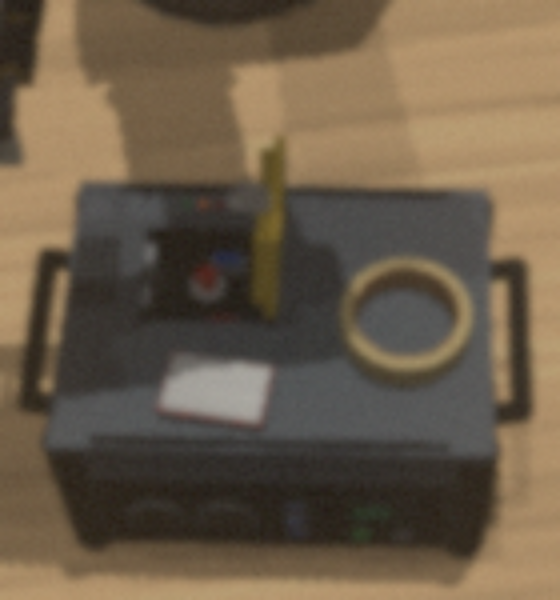

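Emit:
{"method": "apply_moves", "body": {
  "claw": [0,0,0,0,0,0,0,0],
  "travel": [
    [0,0,0],
    [0,0,0],
    [0,0,0],
    [0,0,0],
    [0,0,0],
    [0,0,0],
    [0,0,0],
    [0,0,0]
  ],
  "spin": [0,0,0,0,0,0,0,0]
}}

```text
clock: 6.33
eef_pos: [485.3, -168.7, 516.9]
tcp_rot: [-1.71, 1.571, -0.293]
force: [1.5, -0.2, 0.8]
gripper_width: 0.7
```

Emit:
{"method": "apply_moves", "body": {
  "claw": [0,0,0,0,0,0,0,0],
  "travel": [
    [0,0,0],
    [0,0,0],
    [0,0,0],
    [0,0,0],
    [0,0,0],
    [0,0,0],
    [0,0,0],
    [0,0,0]
  ],
  "spin": [0,0,0,0,0,0,0,0]
}}

```text
clock: 7.0
eef_pos: [485.3, -168.7, 516.9]
tcp_rot: [2.018, 1.571, -2.849]
force: [0.2, 1.1, 1.2]
gripper_width: 0.3
```

Emit:
{"method": "apply_moves", "body": {
  "claw": [0,0,0,0,0,0,0,0],
  "travel": [
    [0,0,0],
    [0,0,0],
    [0,0,0],
    [0,0,0],
    [0,0,0],
    [0,0,0],
    [0,0,0],
    [0,0,0]
  ],
  "spin": [0,0,0,0,0,0,0,0]
}}

```text
clock: 7.67
eef_pos: [485.3, -168.7, 516.9]
tcp_rot: [2.077, 1.571, -2.79]
force: [0.5, 0.1, 0.6]
gripper_width: 0.6
```

Run:
```python
from h import *
p=snap('scene');save(p,'s4');cv2.imwrite('pics/s4z.png',cv2.resize(p['image'][100:250,225:365],None,fx=4,fy=4)[:,:,::-1]); np.savez('s4.npz',**p)
print([(r['score'],r['extent']) for r in cut_out('breaker_top',p)])
p=snap('top');save(p,'t4'); np.savez('t4.npz',**p)
print([(r['score'],r['extent']) for r in cut_out('breaker_top',p)])
cv2.imwrite('pics/t4z.png',cv2.resize(p['image'][160:270,265:405],None,fx=5,fy=5)[:,:,::-1])
```

```text
[]
[]
```

View pics/s4z.png

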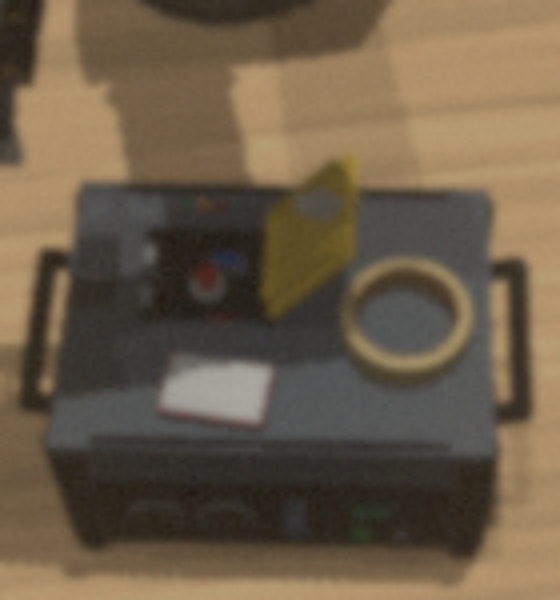

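View pics/t4z.png

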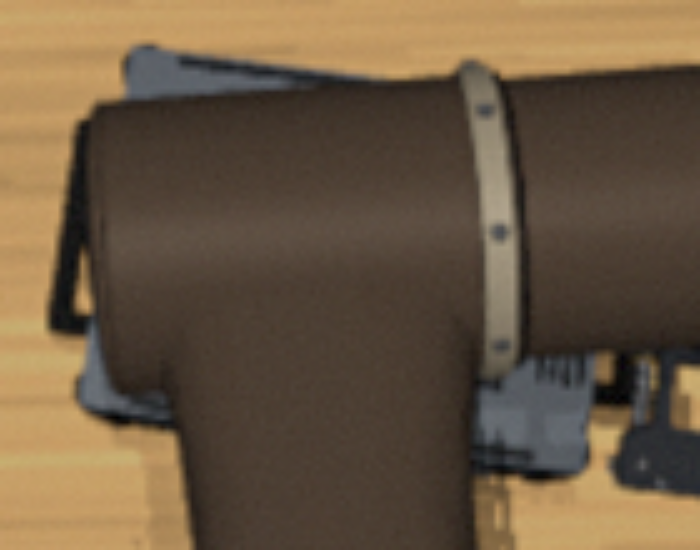

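Run:
```python
from h import *
p=dict(np.load('s4.npz')); print(ray(p,[[276.1,167.6]],172.), env.get_obs()['clock'])
```

```text
[[502.4164611  -55.09020443 172.        ]] 7.8667
```

Emit:
{"method": "apply_moves", "body": {
  "claw": [0,0,0,0,0,0],
  "travel": [
    [0.45,2.9,0],
    [0.45,2.9,0],
    [0.45,2.9,0],
    [0.45,2.9,0],
    [0.45,2.9,0],
    [0.45,2.9,0]
  ],
  "spin": [0,0,0,0,0,0]
}}

```text
clock: 8.37
eef_pos: [503.3, -52.5, 516.9]
tcp_rot: [2.518, 1.571, -2.348]
force: [0.0, 0.5, 0.4]
gripper_width: 0.8
```

Run:
```python
from h import *
p=snap('wrist');save(p,'w5'); np.savez('w5.npz',**p);print(p['eef_pos'])
print([(r['score'],r['extent']) for r in cut_out('breaker_top',p)])
cv2.imwrite('pics/w5z.png',cv2.resize(p['image'][180:290,240:400],None,fx=5,fy=5)[:,:,::-1])
```

```text
[503.31446822 -52.48148703 516.89109288]
[(0.51, [308.2, 172.7, 324.8, 188.4])]
```

View pics/w5z.png

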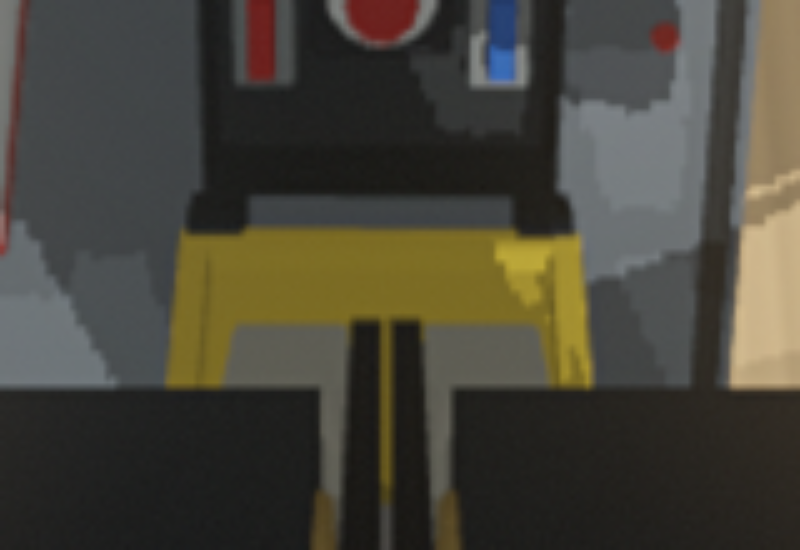

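Run:
```python
from h import *
p=dict(np.load('w5.npz')); im=p['image'].astype(int)
m=(im[...,0]>100)&(im[...,1]<70)&(im[...,2]<70); m[:165]=0;m[192:]=0;m[:,:300]=0;m[:,335:]=0
v,u=np.nonzero(m);print(len(u),u.min(),u.max(),v.min(),v.max(),u.mean(),v.mean())
c=[(u.min()+u.max())/2,(v.min()+v.max())/2]
print(ray(p,[c,[u.mean(),v.mean()]],172.)); print(np.median(world(p,np.c_[u,v].astype(float)),0))
```

```text
149 309 323 175 188 315.96644295302013 181.1006711409396
[[502.92603308 -54.28202308 172.        ]
 [502.89483684 -54.71503851 172.        ]]
[502.80550338 -55.05132329 172.93876634]
```

Emit:
{"method": "apply_moves", "body": {
  "claw": [0,0,0,0,0,0,0,0],
  "travel": [
    [0,-0.04,-1],
    [0,-0.04,-2],
    [0,-0.04,-2.7],
    [0,-0.04,-3.3],
    [0,-0.04,-3.7],
    [0,-0.04,-3.9],
    [0,-0.04,-3.9],
    [0,-0.04,-3.9]
  ],
  "spin": [0,0,0,0,0,0,0,0]
}}

```text
clock: 9.13
eef_pos: [503.6, -54.9, 361.5]
tcp_rot: [-2.295, 1.57, -0.879]
force: [0.1, 0.4, -0.2]
gripper_width: 0.5
```

Run:
```python
from h import *
p=snap('wrist');save(p,'w6');print(p['eef_pos'],env.get_obs()['force'])
p=snap('scene');cv2.imwrite('pics/s6z.png',cv2.resize(p['image'][100:250,225:365],None,fx=4,fy=4)[:,:,::-1])
```

```text
[503.62734529 -54.85816503 361.47248377] [ 0.18989274 -0.32092552  0.00034722]
```

View pics/w6.png

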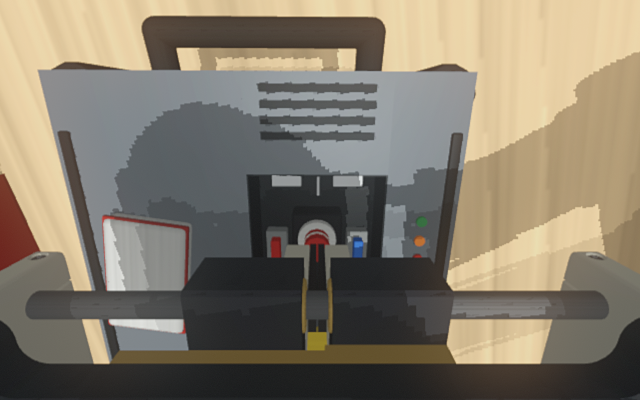

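View pics/s6z.png

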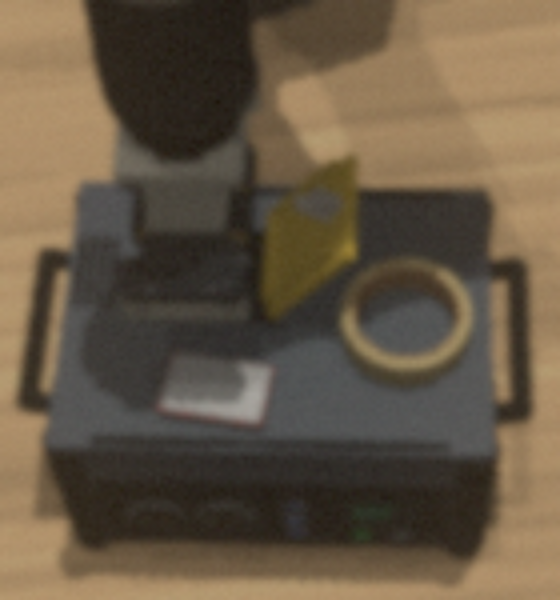

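Emit:
{"method": "apply_moves", "body": {
  "claw": [0,0,0,0],
  "travel": [
    [0,0.02,-0.12],
    [0,0.02,-0.22],
    [0,0.02,-0.3],
    [0,0.02,-0.3]
  ],
  "spin": [0,0,0,0]
}}

```text
clock: 9.57
eef_pos: [503.3, -53.4, 348.5]
tcp_rot: [1.768, 1.571, -3.099]
force: [1.1, -0.3, 0.6]
gripper_width: 0.7
```

Emit:
{"method": "apply_moves", "body": {
  "claw": [0,0],
  "travel": [
    [0,0,-0.05],
    [0,0,-0.05]
  ],
  "spin": [0,0]
}}

```text
clock: 9.73
eef_pos: [503.3, -53.5, 346.8]
tcp_rot: [2.303, 1.571, -2.563]
force: [0.8, 0.6, -0.6]
gripper_width: 0.6
```

Emit:
{"method": "apply_moves", "body": {
  "claw": [0,0],
  "travel": [
    [0,0,-0.05],
    [0,0,-0.05]
  ],
  "spin": [0,0]
}}

```text
clock: 9.9
eef_pos: [503.3, -53.5, 344.8]
tcp_rot: [-1.474, 1.571, -0.058]
force: [0.6, -0.4, -0.2]
gripper_width: 0.3
```

Run:
```python
from h import *
p=snap('wrist');save(p,'w7');np.savez('w7.npz',**p);print(p['eef_pos'],env.get_obs()['force'])
cv2.imwrite('pics/w7z.png',cv2.resize(p['image'][160:270,240:400],None,fx=5,fy=5)[:,:,::-1])
T=np.linalg.inv(p['tool_from_camera']);K=p['K']
for q in ([178,0,-9.5],[178,0,0],[178,0,9.5],[178,21,-9.5],[178,-21,-9.5],[176,0,-9.5]):
    c=T[:3,:3]@q+T[:3,3]; print(q,K[0,0]*c[0]/-c[2]+K[0,2],K[1,1]*-c[1]/-c[2]+K[1,2])
```

```text
[503.32961283 -53.47268122 344.75877589] [ 0.19363349  0.52656438 -0.05652156]
[178, 0, -9.5] 315.34081407452345 242.39540376605703
[178, 0, 0] 315.3512003208933 257.9283131008019
[178, 0, 9.5] 315.36125035484906 272.95840777464906
[178, 21, -9.5] 353.5802268585918 242.41410778527506
[178, -21, -9.5] 277.0951373114128 242.37669668294302
[176, 0, -9.5] 315.32705315801263 243.96621568692152
```

View pics/w7z.png

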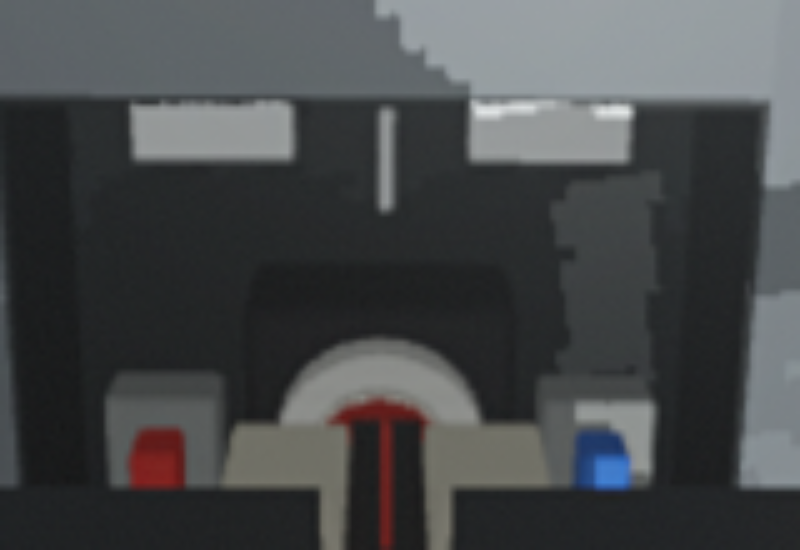

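Emit:
{"method": "apply_moves", "body": {
  "claw": [0],
  "travel": [
    [0,0,-0.03]
  ],
  "spin": [0]
}}

```text
clock: 10.03
eef_pos: [503.3, -53.5, 343.8]
tcp_rot: [-1.571, 1.571, -0.154]
force: [-1.3, 0.1, 2.1]
gripper_width: 0.3
```

Emit:
{"method": "apply_moves", "body": {
  "claw": [0],
  "travel": [
    [0,0,-0.03]
  ],
  "spin": [0]
}}

```text
clock: 10.12
eef_pos: [503.4, -53.5, 343.4]
tcp_rot: [-2.185, 1.57, -0.768]
force: [-7.9, 4.6, 18.6]
gripper_width: 0.4
```

Emit:
{"method": "apply_moves", "body": {
  "claw": [0,0,0,0,0,0,0,0],
  "travel": [
    [0,0,0.3],
    [0,0,1.2],
    [0,0,2.2],
    [0,0,3.2],
    [0,0,4.2],
    [0,0,4.3],
    [0,0,4.3],
    [0,0,4.3]
  ],
  "spin": [0,0,0,0,0,0,0,0]
}}

```text
clock: 10.78
eef_pos: [503.1, -53.5, 514.4]
tcp_rot: [-0.476, 1.57, 0.94]
force: [-0.8, -0.3, -0.9]
gripper_width: 0.7
```

Run:
```python
from h import *
p=snap('wrist');save(p,'w8');np.savez('w8.npz',**p);print(p['eef_pos'],env.get_obs()['force'])
for f in ('w5','w8'):
    p=dict(np.load(f+'.npz')); im=p['image'].astype(int)
    m=(im[...,0]>100)&(im[...,1]<70)&(im[...,2]<70); m[:165]=0;m[192:]=0;m[:,:300]=0;m[:,335:]=0
    v,u=np.nonzero(m); w=world(p,np.c_[u,v].astype(float)); print(f,len(u),np.median(w,0),np.percentile(w[:,2],[10,90]))
    # deck reference
    V,U=np.mgrid[140:170,270:360]; w=world(p,np.c_[U.ravel(),V.ravel()].astype(float)); h=w[:,2]; print('deck',np.median(h[(h>160)&(h<180)]))
cv2.imwrite('pics/w8z.png',cv2.resize(p['image'][130:280,220:420],None,fx=4,fy=4)[:,:,::-1])
p=snap('scene');save(p,'s8');cv2.imwrite('pics/s8z.png',cv2.resize(p['image'][100:250,225:365],None,fx=4,fy=4)[:,:,::-1])
```

```text
[503.13466395 -53.4627246  514.4296939 ] [ 0.80482037 -0.27269844 -0.27399336]
w5 149 [502.80550338 -55.05132329 172.93876634] [172.04218225 174.03123585]
deck 171.13415925121922
w8 145 [502.96102711 -55.16223174 167.26827552] [166.36383077 168.21035225]
deck 171.18104347226068
```

View pics/w8z.png

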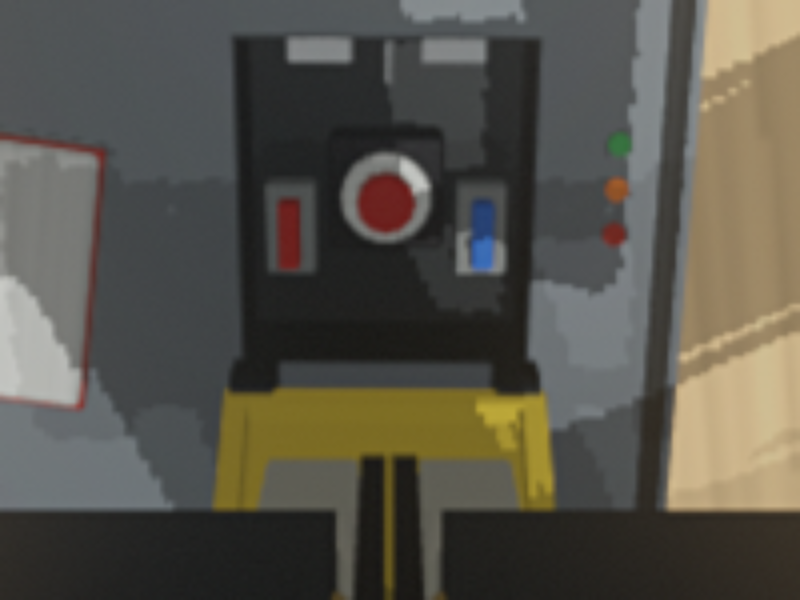

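View pics/s8z.png

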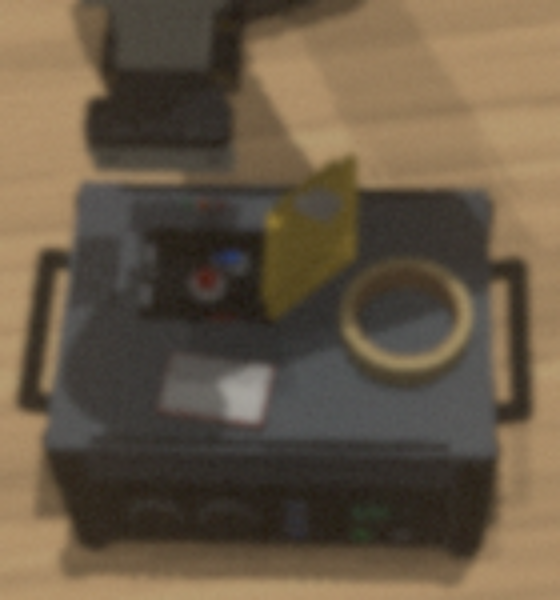

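```bash
python3 -c "
from h import *
print(order.close_job())"
```

```text
the job is handed in; nothing more can be done
None
```

I pressed the hatch once, let it spring open by itself, then pushed the breaker button fully in. The job is handed in, with the last reading at about 10.8 s of the 40 s allowed.

- **Hatch:** I pressed the ribbed strip with closed fingertips until the force rose to about 7 N at the springy stop, then lifted clear. Pictures about 1 s and 3 s after the fingers came away showed it opening and then fully open. It was still open after the button press.
- **Breaker:** I pushed the red button straight down until it hit its solid stop, where the upward force jumped to about 19 N. The force on the way in read near zero instead of the expected 3 N, so I relied on the stop and the depth camera instead. The camera put the button's top 5.7 mm lower than before, about 3.9 mm below the deck; fully in is 4 mm.
- **Surroundings:** In the last pictures, the power station, tape roll and fuse tin looked unmoved. I did not check the things on the bench separately. The arm ended up clear above the bay, touching nothing.

The last push also gave a brief sideways force of about 9 N. The button's measured position did not shift by more than 0.2 mm between the before and after pictures.

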